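# Raise the sash, take out the black knob

## Robot

A 7-joint arm with a two-finger parallel gripper is mounted at the origin on a cart in front of the work surface, level with it; the furniture and walls round the work are solid. World frame = base frame: x ahead of the robot, y to its left, z up, the work surface at z = 0. Lengths are in mm, angles in rad, forces in N, time in s.
With the tool pointing down it reaches from about 425 to 825 mm from the base axis. Payload 3.6 kg.
Tool frame: the origin (TCP) lies at the very end of the fingers, on their centre line; the grasp point (between the pads) lies 19 mm behind it; z points along the fingers, y is the direction in which the jaws open and shut (so a half turn about z gives the same grasp; the last joint's range is limited). The gripper opens to 85 mm and grips with 20 to 120 N. Pads are 22 mm wide; open, the fingers measure 114 mm over their backs; the gripper's body (76 mm by 85 mm) begins 54 mm behind the grasp point. The pads swing forward as they close: fully open they stand 13 mm farther back than shut.
Start: joints at [-1.272, 0.615, -0.013, 1.423, 0.008, 1.103, -0.04], TCP at [207.394, 615.996, 231.297] pointing down, gripper open.
Joint ranges: [-3.12, 3.12], [-0.3, 2.06], [-1.34, 1.32], [0.26, 2.42], [-1.36, 4.5], [0.01, 1.98], [-2.84, 2.84]. Speed limits (rad/s): [2.79, 2.79, 3.14, 3.14, 3.14, 3.14, 3.14].

## Interface

Orientations are given as a rotation vector (axis times angle).
In Python, from bench import manip gives the robot as it stands. The module is installed in compiled form; this text tells all that it offers.
- The arm moves only by the tool arm_command, never from a script. Its argument "rows" is a list of rows, each an object of numbers: "hand": the opening, from -1 (shut) to 1 (fully open), so that 0 is half open; "dx", "dy", "dz": the shift along the world's x, y, z in mm; "twist": the turn about the world's z in degrees. A call has exactly 8 rows; each row shifts and turns the commanded pose from where the row before left it; what a row does not reach is not made up. A row lasts 1/12 s, in which the tool goes at most 41.7 mm and 7.16 degrees, less where a joint would pass 70% of its speed; a pose out of reach is approached as far as the arm can. A call with a gripper value outside its range is refused whole. The fingers move at their own pace and stop on an object; "squeeze" is the grip in N (left out, the last holds). Time passes only in rows, so rows that do not move let the fingers close, or fill a call up. It gives the time, the measured TCP pose, the force and the opening at its end, in the units of the state.
- manip.observe(): the state, without advancing time (a new reading comes with each control period).
- manip.read_camera(name): name is "scene" or "side" or "wrist"; returns a dict with "pixels" (384x512x3 uint8, red, green, blue), "range_z" (384x512 float32, mm along the optical axis (not along the pixel's ray), 0 where there is no reading), "fx", "fy", "cx", "cy" (pixels), "eye" and "orientation" of the camera in the world. Camera axes: x right, y down, z forward; pixel columns grow to the right and rows downward; lengths in mm; the calibration is good to about 2 mm. A picture is of the moment at which its call begins.
- manip.hand_in(): hands the job in, once; it reports no verdict.
The state is a dict: "t": time; "joints": joint angles; "qvel": joint speeds; "tau": joint torques, N m; "tcp_pos": TCP position; "tool_rot": TCP orientation; "ft_force": force on the tool from outside, world axes, zero at the start; "torque": the same for the moment, N m; "gripper_width": opening from 0.0 (shut) to 1.0 (fully open).
Only numpy, scipy, OpenCV 4.12 (cv2) and the standard library are available. Lean on these libraries where they do the work, as an engineer would, in place of code of your own. Each camera call takes 0.05 s, during which the arm holds its last target.

## Task

Push the amber sash of the grey holding box up its sloping rails by its red handle until it stays up when you let go, then take the black knob out from under it and set it upright in the yellow tray. Leave the sash up and leave the tan bush where it is in the box.

Things in the scene. Friction and masses are not known exactly. Their poses are not given: they have to be found in the camera images.
- holding_box: Grey box fixed to the bench, 260 mm deep (x, away from the robot), 236 mm wide (y), walls 8, floor 8 mm. Origin: centre of its underside. Sides slope up at 25 degrees from the 34 mm front wall (x = -130 mm) to 155 mm at the back. Sash over the front half, fixed roof from x = +12 mm back. Two parts stand on the floor about x = -80, y = +52 and -52 mm; which is where varies
- sash (a joint): Amber sash's travel up the slope, m: 0 shut, 0.13 upper stop (118 mm along the box's +x and 55 mm up). Let go below about 0.09 it slides shut; above, friction holds it. Takes about 9 N at first, 5 N near the top. At the stop the box is open from above from x = -122 to -12 mm
- sash_handle (a point): Centre of the sash's red handle bar: 12 mm thick (box's x), 100 mm long (box's y), 16 mm high, 50 mm above the sash on two upright 10 mm posts 84 mm apart, free space under the bar. Pinch it from above across the 12 mm. It moves with the sash
- part_knob_1: Black round knob with a small tan disc on top, 40 mm diameter, 26 mm high, loose. Origin at the centre of its underside, z up through its top
- part_bush_4: Tan round bush with a hole, 24 mm diameter, 25 mm high, loose; the other part in the box, to be left. Origin at the centre of its underside
- out_tray: Yellow open tray fixed to the bench, 104 x 104 mm, 26 mm high, walls 3 mm, floor 7 mm. Origin at the centre of its underside

How it is judged:
By the outcome, as a careful person would: the job done as asked, in the order asked, and still so for the second after the job is handed in, with the robot touching nothing.
It also fails if it takes over 54 s, if anything falls off the work surface, if the arm or the gripper's body presses on something with over 40 N, if the wrist force passes 120 N, or if a joint passes its speed limit or range.

## Working session

There is one attempt and no reset: what is moved stays moved. The work goes in short steps, Python scripts to look and compute and a tool call to move; the robot and the scene stay as the last step left them, time stands still between calls to the robot, and variables do not carry over. Pictures are saved under pics/ and viewed, and the job is handed in when it is done.

Besides the shell and the picture viewer there is one more tool, called after "Request:" as name(argument=value, ...), one argument or row to a line, values as JSON. arm_command: Moves the arm, as the interface text tells. Its arguments: {"type":"object","properties":{"rows":{"type":"array"},"squeeze":{"type":"number"}},"required":["rows"]}

```bash
mkdir -p pics; cat > h.py <<'E'
import numpy as np,cv2
from scipy.spatial.transform import Rotation as R
from bench import manip
def Rm(o):
    o=np.array(o,float)
    if o.shape==(3,3): return o
    return R.from_rotvec(o).as_matrix() if o.size==3 else R.from_quat(o).as_matrix()
def cloud(c):
    z=c['range_z'];v,u=np.mgrid[0:384,0:512]
    p=np.stack([(u-c['cx'])/c['fx']*z,(v-c['cy'])/c['fy']*z,z],-1)
    return p@Rm(c['orientation']).T+np.array(c['eye'])
def snap(n,f):
    c=manip.read_camera(n);cv2.imwrite('pics/'+f+'.png',c['pixels'][:,:,::-1]);np.save('/tmp/'+f+'.npy',cloud(c));return c
E
python3 - <<'E'
from h import *
s=manip.observe();print(s)
for n in('scene','side','wrist'):
    c=snap(n,n+'0');print(n,c['eye'],c['orientation'],c['fx'],c['cx'],c['cy'])
E
```

```text
{'t': 0.0, 'joints': array([-1.27249778,  0.61591991, -0.01265976,  1.42491284,  0.00808218,
        1.10335688, -0.04040913]), 'qvel': array([ 9.17823421e-04,  7.72539498e-05,  5.42763556e-04,  1.63455248e-03,
       -1.77285068e-05,  1.28170046e-03, -1.26754154e-03]), 'tau': array([ 5.97812123e-04, -4.69217920e+01,  2.59193899e-01, -1.71032417e+01,
        9.96646704e-03,  9.49214038e-03,  2.93766547e-06]), 'tcp_pos': array([207.14854999, 615.30807725, 230.1329173 ]), 'tool_rot': array([-0.50775339, -3.09986423,  0.00394783]), 'ft_force': array([-0.01855806, -0.62082754, -0.67025902]), 'torque': array([-0.0074547 ,  0.05210307,  0.00126779]), 'gripper_width': 0.9987907223418759}
scene [240.46482745 515.57287857 755.53825941] [-0.70808525  2.69400854 -0.97879956] 413.74509166853943 253.34657509240276 190.92894581390382
side [353.16375519 783.674759   450.28887471] [-0.30515629  2.51509306 -1.63428305] 371.9965345728688 261.1861838345225 197.9147195672301
wrist [137.61027042 638.61149826 372.84623794] [2.34782863 1.68799888 0.2479365 ] 330.99224579349857 255.57990281531409 187.9011612246687
```

View pics/scene0.png

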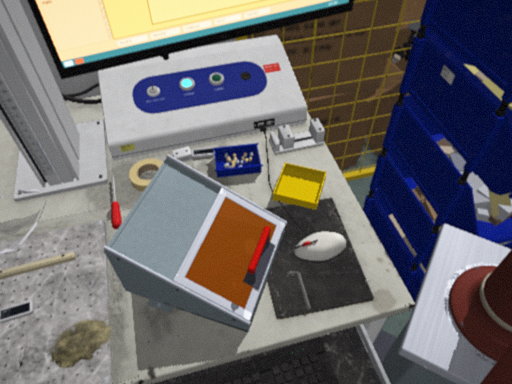

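View pics/side0.png

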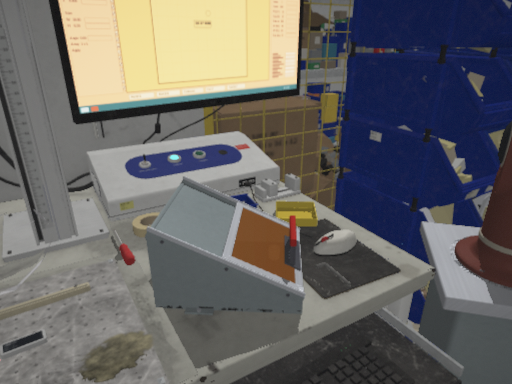

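View pics/wrist0.png

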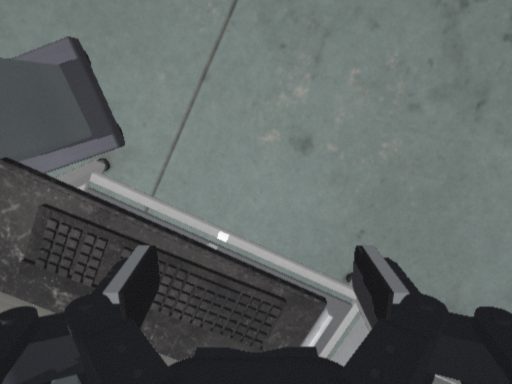

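Scene view: the box has its red handle near (260,250) and the tray near (300,185). The robot base is at lower right. Next I measure them.

```bash
python3 - <<'E'
from h import *
for f in('scene0','side0'):
    im=cv2.imread('pics/'+f+'.png');P=np.load('/tmp/'+f+'.npy');hsv=cv2.cvtColor(im,cv2.COLOR_BGR2HSV)
    H,S,V=[hsv[...,i].astype(int) for i in range(3)]
    ms={'red':((H<4)|(H>176))&(S>200)&(V>90),'amber':(H>=6)&(H<=14)&(S>200)&(V>70),'yel':(H>22)&(H<32)&(S>190)}
    for k,m in ms.items():
        n,l,st,ce=cv2.connectedComponentsWithStats(m.astype(np.uint8))
        for i in range(1,n):
            if st[i,4]<60: continue
            q=P[l==i]; q=q[np.isfinite(q).all(1)]
            med=np.median(q,0)
            if np.linalg.norm(med[:2])>1100 or med[2]<-50: continue
            print(f,k,st[i],'med',med.round(),'p2',np.percentile(q,2,0).round(),'p98',np.percentile(q,98,0).round())
            if k=='red':
                top=q[q[:,2]>np.percentile(q[:,2],98)-6]; r=cv2.minAreaRect(top[:,:2].astype(np.float32));print('  top',r,top[:,2].mean())
            if k=='yel' :
                r=cv2.minAreaRect(q[(q[:,2]>20)&(q[:,2]<32)][:,:2].astype(np.float32));print('  rim',r)
            if k=='amber':
                a=np.c_[q[:,:2],np.ones(len(q))];c=np.linalg.lstsq(a,q[:,2],rcond=None)[0];print('  plane',c,'slope',np.degrees(np.arctan(np.hypot(*c[:2]))),'uphill dir',np.degrees(np.arctan2(c[1],c[0])))
                print(cv2.minAreaRect(q[:,:2].astype(np.float32)))
# box rim pixels: print several points
P=np.load('/tmp/scene0.npy')
for u,v in [(172,158),(284,221),(110,250),(248,326),(216,193),(180,272),(225,195)]: print(u,v,P[v,u].round())
E
```

```text
scene0 red [112 203   9  25 148] med [790. 193.  21.] p2 [771. 168.  14.] p98 [818. 215.  24.]
  top ((793.3600463867188, 189.86695861816406), (15.88614273071289, 62.92871856689453), 42.00806427001953) 21.27043712963131
scene0 red [248 227  22  46 302] med [440. 164. 110.] p2 [429. 114. 102.] p98 [453. 206. 113.]
  top ((359.7744445800781, 321.3076171875), (35.38534927368164, 454.58001708984375), 27.10548210144043) 117.85253122637506
scene0 amber [ 187  199   88  108 4573] med [498. 184.  79.] p2 [433.  79.  54.] p98 [550. 261. 100.]
  plane [-0.10335937  0.23962078 89.86039566] slope 14.625844041880995 uphill dir 113.33274039636521
((423.3912658691406, 311.79937744140625), (150.75054931640625, 526.5142822265625), 25.936784744262695)
scene0 yel [ 273  164   53   45 1659] med [474. -91.   9.] p2 [ 419. -146.    6.] p98 [525. -33.  28.]
  rim ((472.8101501464844, -89.93148040771484), (104.28683471679688, 105.41609191894531), 11.439826965332031)
172 158 [686.  86. 157.]
284 221 [240. 516. 756.]
110 250 [645. 314. 159.]
248 326 [405. 267.  22.]
216 193 [587.  83. 101.]
180 272 [540. 271. 108.]
225 195 [568.  79. 101.]
```

```bash
cat > seg.py <<'E'
from h import *
def seg(f,verbose=True):
    im=cv2.imread('pics/'+f+'.png');P=np.load('/tmp/'+f+'.npy');hsv=cv2.cvtColor(im,cv2.COLOR_BGR2HSV)
    H,S,V=[hsv[...,i].astype(int) for i in range(3)]
    ok=(P[...,2]<300)&(P[...,2]>-30)&(np.hypot(P[...,0],P[...,1])<900)
    ms={'red':((H<4)|(H>176))&(S>200)&(V>90),'amber':(H>=5)&(H<=14)&(S>200)&(V>70),'yel':(H>22)&(H<32)&(S>190)}
    for k,m in ms.items():
        n,l,st,ce=cv2.connectedComponentsWithStats(m.astype(np.uint8))
        for i in range(1,n):
            q=P[(l==i)&ok]
            if len(q)<50: continue
            print(f,k,st[i],len(q),'med',np.median(q,0).round())
            if k=='red':
                top=q[q[:,2]>np.percentile(q[:,2],90)-6]; print('  top',cv2.minAreaRect(top[:,:2].astype(np.float32)),top[:,2].mean(),np.percentile(q[:,2],[1,99]))
            if k=='yel': print('  rim',cv2.minAreaRect(q[(q[:,2]>20)&(q[:,2]<32)][:,:2].astype(np.float32)))
            if k=='amber':
                c=np.median(q,0); 
                for _ in range(3):
                    a=np.c_[q[:,:2],np.ones(len(q))];w=np.linalg.lstsq(a,q[:,2],rcond=None)[0];r=a@w-q[:,2];q=q[abs(r)<max(3,2*np.median(abs(r)))]
                print('  plane',w,'slope',np.degrees(np.arctan(np.hypot(*w[:2]))),'uphill',np.degrees(np.arctan2(w[1],w[0])))
                print('  ',cv2.minAreaRect(q[:,:2].astype(np.float32)))
E
python3 - <<'E'
from seg import *
seg('scene0');seg('side0')
E
```

```text
scene0 red [112 203   9  25 148] 148 med [790. 193.  21.]
  top ((793.6306762695312, 189.72328186035156), (15.926185607910156, 64.328125), 42.415679931640625) 21.109670287633367 [13.68577138 24.30803188]
scene0 red [248 227  22  46 302] 299 med [441. 164. 110.]
  top ((441.91107177734375, 159.6804962158203), (11.157474517822266, 95.67713165283203), 10.69859504699707) 110.41543781753248 [100.6607875  113.38975174]
scene0 amber [ 187  199   88  108 4583] 4565 med [498. 183.  79.]
  plane [ 4.51870568e-01  8.34809309e-02 -1.61026233e+02] slope 24.67959571917176 uphill 10.467103182340253
   ((493.6650695800781, 167.60433959960938), (107.05081939697266, 189.6040802001953), 10.625295639038086)
scene0 yel [ 273  164   53   45 1659] 1658 med [474. -91.   9.]
  rim ((472.8101501464844, -89.93148040771484), (104.28683471679688, 105.41609191894531), 11.439826965332031)
```

```bash
python3 - <<'E'
from h import *
s=manip.observe();m=Rm(s['tool_rot']);print(m.round(3),'y az',np.degrees(np.arctan2(m[1,1],m[0,1])))
P=np.load('/tmp/side0.npy');print(P[190:300:20,240:320:15].round().tolist()[:3])
for u,v in [(297,240),(295,215),(290,290)]: print(P[v,u])
E
```

```text
[[-0.948  0.319 -0.001]
 [ 0.319  0.948 -0.002]
 [-0.    -0.002 -1.   ]] y az 71.39445825648433
[[[658.0, -207.0, 16.0], [611.0, -203.0, 22.0], [561.0, -185.0, 35.0], [528.0, -249.0, 12.0], [484.0, -259.0, 12.0], [500.0, -1006.0, -293.0]], [[564.0, 101.0, 105.0], [541.0, 66.0, 91.0], [547.0, -120.0, 3.0], [504.0, -118.0, 8.0], [465.0, -127.0, 9.0], [422.0, -95.0, 29.0]], [[542.0, 177.0, 100.0], [519.0, 148.0, 87.0], [495.0, 118.0, 74.0], [469.0, 83.0, 59.0], [449.0, -21.0, 6.0], [413.0, -30.0, 6.0]]]
[439.298517   104.6186005   50.73748911]
[473.49601688 -97.02374551   7.39525689]
[426.02197022 270.19218283  48.68674381]
```

Request:
arm_command(
  rows=[
    {"dx":15,"dy":-30,"twist":-5,"hand":-0.1},
    {"dx":15,"dy":-30,"twist":-5,"hand":-0.1},
    {"dx":15,"dy":-30,"twist":-5,"hand":-0.1},
    {"dx":15,"dy":-30,"twist":-5,"hand":-0.1},
    {"dx":15,"dy":-30,"twist":-5,"hand":-0.1},
    {"dx":15,"dy":-30,"twist":-5,"hand":-0.1},
    {"dx":15,"dy":-30,"twist":-5,"hand":-0.1},
    {"dx":15,"dy":-30,"twist":-5,"hand":-0.1},
  ],
)

```text
schema error: expected keys hand, dx, dy, dz, twist
```

Request:
arm_command(
  rows=[
    {"dx":15,"dy":-30,"dz":0,"twist":-5,"hand":-0.1},
    {"dx":15,"dy":-30,"dz":0,"twist":-5,"hand":-0.1},
    {"dx":15,"dy":-30,"dz":0,"twist":-5,"hand":-0.1},
    {"dx":15,"dy":-30,"dz":0,"twist":-5,"hand":-0.1},
    {"dx":15,"dy":-30,"dz":0,"twist":-5,"hand":-0.1},
    {"dx":15,"dy":-30,"dz":0,"twist":-5,"hand":-0.1},
    {"dx":15,"dy":-30,"dz":0,"twist":-5,"hand":-0.1},
    {"dx":15,"dy":-30,"dz":0,"twist":-5,"hand":-0.1},
  ],
)

```text
t: 0.82
tcp_pos: [327.7, 374.3, 231.2]
tool_rot: [-1.543, -2.736, 0.0]
ft_force: [0.5, 0.7, -0.2]
gripper_width: 0.45
```

Request:
arm_command(
  rows=[
    {"dx":15,"dy":-30,"dz":0,"twist":-5,"hand":-0.1},
    {"dx":15,"dy":-30,"dz":0,"twist":-5,"hand":-0.1},
    {"dx":15,"dy":-30,"dz":0,"twist":-5,"hand":-0.1},
    {"dx":15,"dy":-30,"dz":0,"twist":-5,"hand":-0.1},
    {"dx":15,"dy":-30,"dz":0,"twist":-0.8,"hand":-0.1},
    {"dx":15,"dy":-30,"dz":-10,"twist":0,"hand":-0.1},
    {"dx":15,"dy":-25,"dz":-20,"twist":0,"hand":-0.1},
    {"dx":9,"dy":-9,"dz":-20,"twist":0,"hand":-0.1},
  ],
)

```text
t: 1.48
tcp_pos: [443.5, 157.3, 181.6]
tool_rot: [2.012, 2.408, 0.002]
ft_force: [-0.9, 0.5, 0.9]
gripper_width: 0.447
```

```bash
python3 - <<'E'
from seg import *
s=manip.observe();print(s['tcp_pos'],s['joints'].round(2),s['tool_rot'])
m=Rm(s['tool_rot']);print(np.degrees(np.arctan2(m[1,1],m[0,1])))
snap('wrist','wrist1');snap('scene','scene1');seg('wrist1')
E
```

```text
[443.51521771 157.33795374 181.59965423] [-0.62  0.42  0.32  2.   -0.19  0.75 -0.01] [2.01247944e+00 2.40793769e+00 1.84527079e-03]
10.224506604168566
```

View pics/wrist1.png

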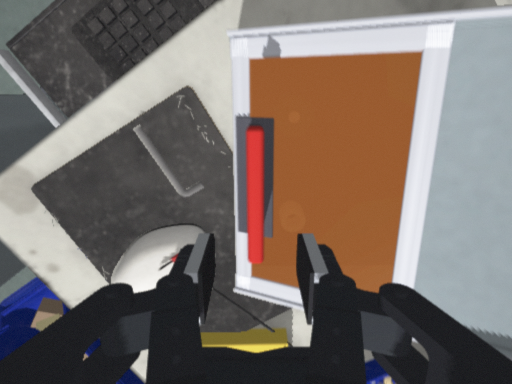

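View pics/scene1.png

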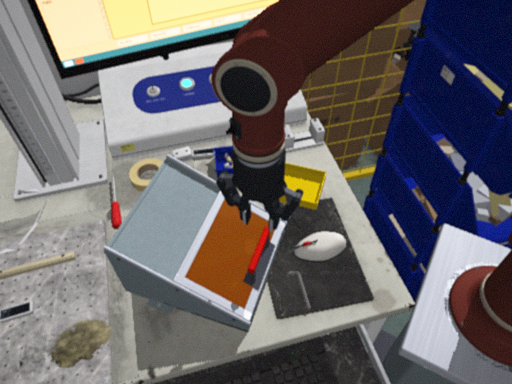

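Wrist view: the handle spans (256,125)-(256,265) and sits between the fingers (centre column about 257). I'll check its centre by ray cast.

```bash
cat >> h.py <<'E'
def ray(c,u,v,z):
    d=Rm(c['orientation'])@np.array([(u-c['cx'])/c['fx'],(v-c['cy'])/c['fy'],1]);e=np.array(c['eye']);return e+d*(z-e[2])/d[2]
E
python3 - <<'E'
from h import *
c=manip.read_camera('wrist');im=c['pixels'].astype(int)
m=(im[...,0]>150)&(im[...,1]<60)&(im[...,2]<60);n,l,st,ce=cv2.connectedComponentsWithStats(m.astype(np.uint8))
i=1+np.argmax(st[1:,4]);v,u=np.where(l==i);print(st[i],cv2.minAreaRect(np.c_[u,v].astype(np.float32)))
print(ray(c,*ce[i],112),ray(c,u[v==v.min()].mean(),v.min(),110),ray(c,u[v==v.max()].mean(),v.max(),110))
print(c['eye'],c['range_z'][195,256],cloud(c)[195,256],cloud(c)[180,340])
E
```

```text
[250 131  17 135 775] ((258.0, 197.99996948242188), (15.999998092651367, 133.99996948242188), 0.0)
[441.54609473 169.91880314 112.        ] [434.02310974 204.92808877 110.        ] [455.17454531 111.49119502 110.        ]
[428.80438799 231.19157563 321.47288936] 222.76869 [440.42041085 162.57371847 109.79989936] [502.43490831 176.06865386  79.92031859]
```

Request:
arm_command(
  rows=[
    {"dx":0,"dy":0,"dz":-16,"twist":0.5,"hand":-0.1},
    {"dx":0,"dy":0,"dz":-16,"twist":0,"hand":-0.1},
    {"dx":0,"dy":2,"dz":-16,"twist":0,"hand":-0.1},
    {"dx":0,"dy":0,"dz":-16,"twist":0,"hand":-0.1},
    {"dx":0,"dy":0,"dz":-16,"twist":0,"hand":-0.1},
    {"dx":0,"dy":0,"dz":-16,"twist":0,"hand":-0.1},
    {"dx":0,"dy":0,"dz":0,"twist":0,"hand":-1},
    {"dx":0,"dy":0,"dz":0,"twist":0,"hand":-1},
  ],
  squeeze=50,
)

```text
t: 2.3
tcp_pos: [440.9, 165.5, 85.6]
tool_rot: [-1.993, -2.427, -0.0]
ft_force: [-0.0, -1.1, 0.0]
gripper_width: 0.18
```

Request:
arm_command(
  rows=[
    {"dx":0,"dy":0,"dz":0,"twist":0,"hand":-1},
    {"dx":0,"dy":0,"dz":0,"twist":0,"hand":-1},
    {"dx":0,"dy":0,"dz":0,"twist":0,"hand":-1},
    {"dx":0,"dy":0,"dz":0,"twist":0,"hand":-1},
    {"dx":0,"dy":0,"dz":0,"twist":0,"hand":-1},
    {"dx":0,"dy":0,"dz":0,"twist":0,"hand":-1},
    {"dx":0,"dy":0,"dz":0,"twist":0,"hand":-1},
    {"dx":0,"dy":0,"dz":0,"twist":0,"hand":-1},
  ],
)

```text
t: 2.97
tcp_pos: [441.3, 165.4, 86.0]
tool_rot: [-1.995, -2.425, -0.003]
ft_force: [-3.1, 5.2, 2.8]
gripper_width: 0.13
```

```bash
python3 - <<'E'
from h import *
snap('wrist','wrist2');print(manip.observe()['ft_force'])
E
```

```text
[-2.89043897  4.84687793  3.11800142]
```

View pics/wrist2.png

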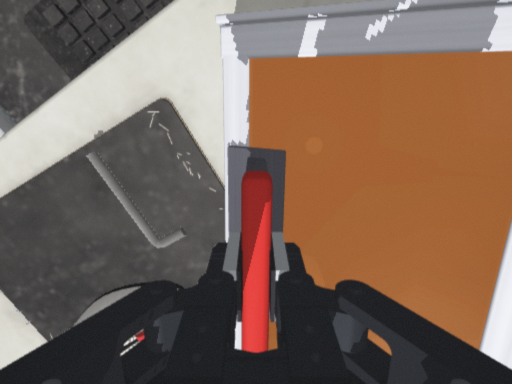

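Gripped: the pads sit on the bar near (257,265) and the opening reads 11 mm, close to the 12 mm bar. Now I push it up the slope.

Request:
arm_command(
  rows=[
    {"dx":7.2,"dy":1.4,"dz":3.4,"twist":0,"hand":-1},
    {"dx":7.2,"dy":1.4,"dz":3.4,"twist":0,"hand":-1},
    {"dx":7.2,"dy":1.4,"dz":3.4,"twist":0,"hand":-1},
    {"dx":7.2,"dy":1.4,"dz":3.4,"twist":0,"hand":-1},
    {"dx":7.2,"dy":1.4,"dz":3.4,"twist":0,"hand":-1},
    {"dx":7.2,"dy":1.4,"dz":3.4,"twist":0,"hand":-1},
    {"dx":7.2,"dy":1.4,"dz":3.4,"twist":0,"hand":-1},
    {"dx":7.2,"dy":1.4,"dz":3.4,"twist":0,"hand":-1},
  ],
  squeeze=70,
)

```text
t: 3.68
tcp_pos: [492.6, 174.9, 110.6]
tool_rot: [-1.989, -2.419, 0.017]
ft_force: [-8.5, 2.2, -3.4]
gripper_width: 0.124
```

Request:
arm_command(
  rows=[
    {"dx":7.2,"dy":1.4,"dz":3.4,"twist":0,"hand":-1},
    {"dx":7.2,"dy":1.4,"dz":3.4,"twist":0,"hand":-1},
    {"dx":7.2,"dy":1.4,"dz":3.4,"twist":0,"hand":-1},
    {"dx":7.2,"dy":1.4,"dz":3.4,"twist":0,"hand":-1},
    {"dx":7.2,"dy":1.4,"dz":3.4,"twist":0,"hand":-1},
    {"dx":7.2,"dy":1.4,"dz":3.4,"twist":0,"hand":-1},
    {"dx":7.2,"dy":1.4,"dz":3.4,"twist":0,"hand":-1},
    {"dx":5,"dy":1,"dz":2,"twist":0,"hand":-1},
  ],
)

```text
t: 4.35
tcp_pos: [550.1, 185.5, 137.8]
tool_rot: [-1.992, -2.42, 0.012]
ft_force: [-9.9, 0.0, 5.4]
gripper_width: 0.123
```

Request:
arm_command(
  rows=[
    {"dx":2,"dy":0,"dz":1,"twist":0,"hand":-1},
    {"dx":0,"dy":0,"dz":0,"twist":0,"hand":-1},
    {"dx":0,"dy":0,"dz":0,"twist":0,"hand":-1},
    {"dx":0,"dy":0,"dz":0,"twist":0,"hand":-1},
    {"dx":0,"dy":0,"dz":0,"twist":0,"hand":-1},
    {"dx":0,"dy":0,"dz":0,"twist":0,"hand":-1},
    {"dx":0,"dy":0,"dz":0,"twist":0,"hand":-1},
    {"dx":0,"dy":0,"dz":0,"twist":0,"hand":-1},
  ],
)

```text
t: 5.02
tcp_pos: [553.2, 186.1, 139.3]
tool_rot: [-1.993, -2.422, 0.007]
ft_force: [-7.2, 2.4, 3.4]
gripper_width: 0.125
```

Request:
arm_command(
  rows=[
    {"dx":2,"dy":0.4,"dz":1,"twist":0,"hand":-1},
    {"dx":2,"dy":0.4,"dz":1,"twist":0,"hand":-1},
    {"dx":1,"dy":0,"dz":0,"twist":0,"hand":-1},
    {"dx":0,"dy":0,"dz":0,"twist":0,"hand":-1},
    {"dx":0,"dy":0,"dz":0,"twist":0,"hand":-1},
    {"dx":0,"dy":0,"dz":0,"twist":0,"hand":-1},
    {"dx":0,"dy":0,"dz":0,"twist":0,"hand":-1},
    {"dx":0,"dy":0,"dz":0,"twist":0,"hand":-1},
  ],
)

```text
t: 5.68
tcp_pos: [557.0, 186.9, 141.1]
tool_rot: [-1.991, -2.42, 0.01]
ft_force: [-9.0, 1.0, 4.8]
gripper_width: 0.12
```

Request:
arm_command(
  rows=[
    {"dx":0,"dy":0,"dz":0,"twist":0,"hand":-0.2},
    {"dx":0,"dy":0,"dz":0,"twist":0,"hand":-0.2},
    {"dx":0,"dy":0,"dz":0,"twist":0,"hand":-0.2},
    {"dx":0,"dy":0,"dz":0,"twist":0,"hand":-0.2},
    {"dx":0,"dy":0,"dz":10,"twist":0,"hand":-0.2},
    {"dx":0,"dy":0,"dz":20,"twist":0,"hand":-0.2},
    {"dx":0,"dy":0,"dz":30,"twist":0,"hand":-0.2},
    {"dx":0,"dy":0,"dz":30,"twist":0,"hand":-0.2},
  ],
)

```text
t: 6.35
tcp_pos: [561.3, 186.3, 232.5]
tool_rot: [-1.997, -2.425, 0.002]
ft_force: [0.3, -0.6, -0.0]
gripper_width: 0.397
```

Request:
arm_command(
  rows=[
    {"dx":-5,"dy":0,"dz":10,"twist":0,"hand":0.4},
    {"dx":-15,"dy":-3,"dz":0,"twist":7,"hand":0.4},
    {"dx":-20,"dy":-4,"dz":0,"twist":7,"hand":0.4},
    {"dx":-20,"dy":-4,"dz":0,"twist":7,"hand":0.4},
    {"dx":-20,"dy":-4,"dz":0,"twist":7,"hand":0.4},
    {"dx":-20,"dy":-4,"dz":0,"twist":7,"hand":0.4},
    {"dx":0,"dy":-3,"dz":0,"twist":7,"hand":0.4},
    {"dx":0,"dy":0,"dz":0,"twist":7,"hand":0.4},
  ],
)

```text
t: 7.02
tcp_pos: [460.2, 163.8, 241.9]
tool_rot: [0.802, 3.037, -0.001]
ft_force: [0.5, 0.6, 0.8]
gripper_width: 0.698
```

Request:
arm_command(
  rows=[
    {"dx":0,"dy":0,"dz":0,"twist":7,"hand":0.4},
    {"dx":0,"dy":0,"dz":0,"twist":7,"hand":0.4},
    {"dx":0,"dy":0,"dz":0,"twist":7,"hand":0.4},
    {"dx":0,"dy":0,"dz":0,"twist":7,"hand":0.4},
    {"dx":0,"dy":0,"dz":0,"twist":7,"hand":0.4},
    {"dx":0,"dy":0,"dz":0,"twist":6,"hand":0.4},
    {"dx":0,"dy":0,"dz":0,"twist":0,"hand":0.4},
    {"dx":0,"dy":0,"dz":0,"twist":0,"hand":0.4},
  ],
)

```text
t: 7.68
tcp_pos: [461.5, 164.4, 241.5]
tool_rot: [-0.299, 3.127, -0.0]
ft_force: [0.2, -0.2, -0.5]
gripper_width: 0.698
```

```bash
python3 - <<'E'
from seg import *
s=manip.observe();print(s['tcp_pos'],s['joints'].round(2));m=Rm(s['tool_rot']);print(np.degrees(np.arctan2(m[1,1],m[0,1])))
snap('wrist','wrist3');snap('scene','scene3');snap('side','side3');seg('scene3')
E
```

```text
[461.46087664 164.43125105 241.51003297] [-0.34  0.36 -0.07  1.86  0.03  0.93  1.34]
100.9075273567675
scene3 red [184 193  27  45 340] 339 med [555. 186. 165.]
  top ((557.013427734375, 180.155029296875), (11.354796409606934, 97.15116119384766), 10.687450408935547) 164.91760983867928 [154.21678779 167.69269389]
scene3 red [112 203   8  25  92] 90 med [788. 194.  21.]
  top ((794.28173828125, 189.50047302246094), (15.162647247314453, 62.66973114013672), 45.655155181884766) 20.961305798398723 [13.53165417 24.18538474]
scene3 amber [ 120  167  101  106 4424] 4413 med [616. 212. 135.]
  plane [ 4.51809907e-01  8.27921348e-02 -1.60162360e+02] slope 24.67087635997505 uphill 10.383989216746516
   ((609.3958129882812, 188.62648010253906), (107.47289276123047, 189.8834686279297), 10.443222045898438)
scene3 yel [ 273  164   52   45 1650] 1639 med [474. -91.   9.]
  rim ((472.05975341796875, -89.68822479248047), (103.83228302001953, 105.41402435302734), 10.490656852722168)
```

View pics/wrist3.png

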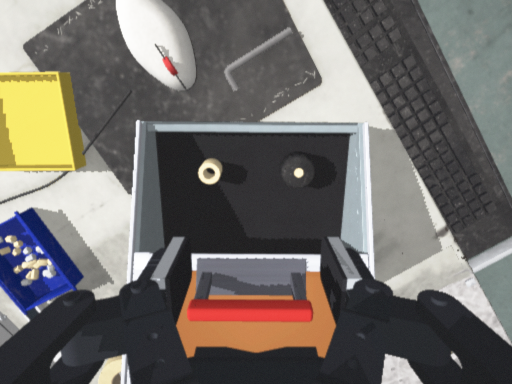

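View pics/scene3.png

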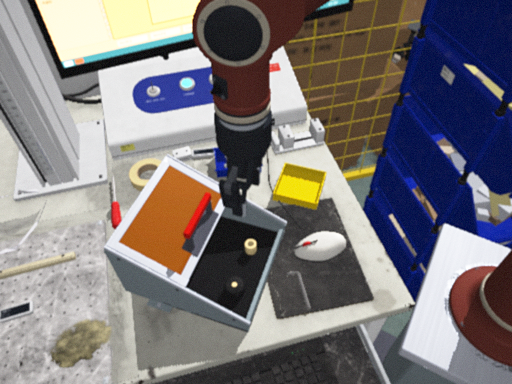

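View pics/side3.png

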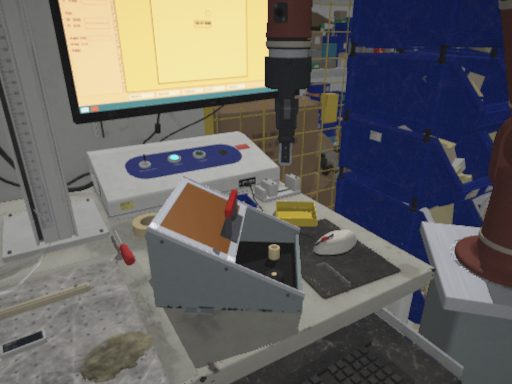

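The sash is up and holding: the handle moved about (115, 20, 54.5) mm. The knob is at wrist (298,173) and scene (234,285), the bush at wrist (209,172). Next I locate both parts.

```bash
python3 - <<'E'
from h import *
for n,(u,v),(ub,vb) in(('scene',(234,285),(251,246)),('wrist',(298,173),(209,172))):
    c=manip.read_camera(n);im=cv2.cvtColor(c['pixels'],cv2.COLOR_RGB2HSV).astype(int)
    m=np.zeros((384,512),np.uint8)
    t=((im[...,2]>120)&(im[...,1]>40)&(im[...,0]>8)&(im[...,0]<40)).astype(np.uint8)
    k,l,st,ce=cv2.connectedComponentsWithStats(t)
    P=cloud(c)
    for nm,uu,vv in(('knob',u,v),('bush',ub,vb)):
        i=1+np.argmin(np.hypot(ce[1:,0]-uu,ce[1:,1]-vv));q=P[l==i]
        print(n,nm,ce[i],st[i,4],'depth med',np.median(q,0).round(1),'ray z34',ray(c,*ce[i],35).round(1))
    q=P.reshape(-1,3);d=np.hypot(q[:,0]-P[v,u,0],q[:,1]-P[v,u,1])
    for r in((0,4),(5,17),(24,32)):
        w=q[(d>=r[0])&(d<r[1])&(q[:,2]<60)];print(r,len(w),np.percentile(w[:,2],[10,50,90]).round(1), w.mean(0).round(1))
    top=q[(d<30)&(q[:,2]>26)&(q[:,2]<45)];print('top circ',cv2.minEnclosingCircle(top[:,:2].astype(np.float32)))
E
```

```text
scene knob [233.90322581 283.87096774] 31 depth med [467.9 214.4  35.6] ray z34 [467.7 213.3  35. ]
scene bush [250.28025478 245.63694268] 157 depth med [485.8 121.   30.4] ray z34 [483.4 123.3  35. ]
(0, 4) 12 [34.1 35.5 37.1] [466.4 215.6  35.5]
(5, 17) 278 [17.6 34.6 36.8] [464.2 218.7  31.2]
(24, 32) 262 [ 7.6  9.3 10.9] [461.2 222.5   9.3]
top circ ((466.7579650878906, 213.6737060546875), 20.250961303710938)
wrist knob [297.97560976 172.26829268] 41 depth med [466.7 212.5  34.2] ray z34 [466.8 212.3  35. ]
wrist bush [207.51960784 173.71568627] 102 depth med [491.5 114.4  25.9] ray z34 [487.2 116.1  35. ]
(0, 4) 41 [33.9 34.7 35.4] [467.2 212.4  34.6]
(5, 17) 670 [32.8 33.9 34.8] [467.  212.1  33.8]
(24, 32) 973 [7.  7.9 8.9] [465.4 211.2   7.9]
top circ ((466.08807373046875, 212.13836669921875), 19.88237953186035)
```

Request:
arm_command(
  rows=[
    {"dx":2,"dy":16,"dz":0,"twist":0,"hand":0.4},
    {"dx":2,"dy":16,"dz":0,"twist":0,"hand":0.4},
    {"dx":1.5,"dy":16.5,"dz":-10,"twist":0,"hand":0.4},
    {"dx":0,"dy":0,"dz":-30,"twist":0,"hand":0.4},
    {"dx":0,"dy":0,"dz":-35,"twist":0,"hand":0.4},
    {"dx":0,"dy":0,"dz":-35,"twist":0,"hand":0.4},
    {"dx":0,"dy":0,"dz":-30,"twist":0,"hand":0.4},
    {"dx":0,"dy":0,"dz":-20,"twist":0,"hand":0.4},
  ],
)

```text
t: 8.6
tcp_pos: [465.5, 212.7, 78.6]
tool_rot: [0.303, -3.123, 0.003]
ft_force: [0.5, 0.5, 0.5]
gripper_width: 0.702
```

```bash
python3 - <<'E'
from h import *
s=manip.observe();print(s['tcp_pos'],s['ft_force'])
snap('wrist','wrist4');snap('side','side4')
E
```

```text
[465.5446857  212.74642687  78.57429175] [0.53803352 0.46065979 0.47970584]
```

View pics/wrist4.png

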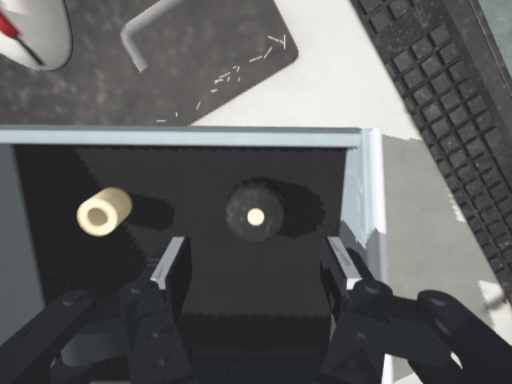

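View pics/side4.png

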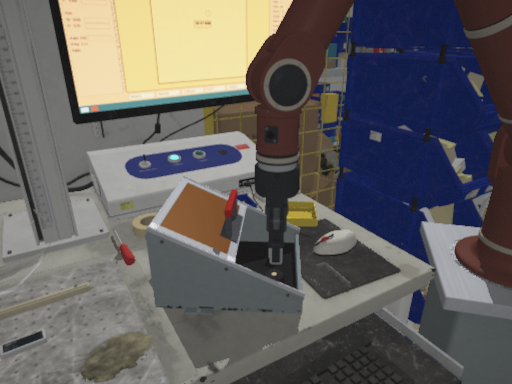

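The knob at (256,215) lies midway between the fingers. I'll descend.

Request:
arm_command(
  rows=[
    {"dx":1,"dy":0,"dz":-15,"twist":0,"hand":0.4},
    {"dx":0,"dy":0,"dz":-15,"twist":0,"hand":0.4},
    {"dx":0,"dy":0,"dz":-13,"twist":0,"hand":0.4},
    {"dx":0,"dy":0,"dz":-12,"twist":0,"hand":0.4},
    {"dx":0,"dy":0,"dz":-9,"twist":0,"hand":0.4},
    {"dx":0,"dy":0,"dz":-4,"twist":0,"hand":0.4},
    {"dx":0,"dy":0,"dz":0,"twist":0,"hand":0.4},
    {"dx":0,"dy":0,"dz":0,"twist":0,"hand":0.4},
  ],
)

```text
t: 9.37
tcp_pos: [468.3, 212.9, 13.9]
tool_rot: [-0.303, 3.126, -0.001]
ft_force: [-1.0, -1.7, 0.4]
gripper_width: 0.701
```

```bash
python3 - <<'E'
from h import *
s=manip.observe();print(s['tcp_pos'],s['ft_force'])
c=snap('wrist','wrist5');P=cloud(c)
print(P[230:300:10,150:200:10,2].round().tolist());print(P[215,256])
E
```

```text
[468.27955553 212.89690044  13.92553451] [-0.95285344 -1.74161451  0.4206839 ]
[[8.0, 7.0, 8.0, 8.0, 8.0], [8.0, 8.0, 8.0, 27.0, 8.0], [9.0, 29.0, 35.0, 36.0, 20.0], [36.0, 43.0, 44.0, 39.0, 21.0], [44.0, 52.0, 51.0, 40.0, 23.0], [60.0, 55.0, 55.0, 42.0, 25.0], [65.0, 57.0, 56.0, 43.0, 9.0]]
[447.9889679  208.52702765  22.39292881]
```

View pics/wrist5.png

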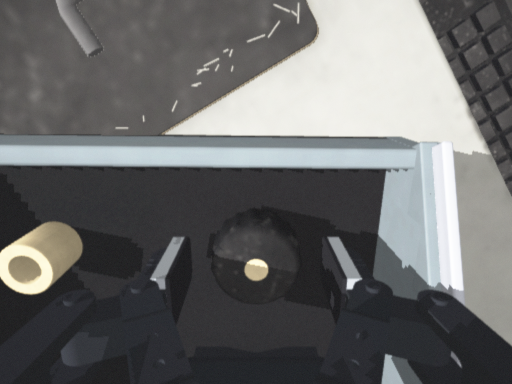

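Request:
arm_command(
  rows=[
    {"dx":0,"dy":0,"dz":-4,"twist":0,"hand":0.4},
    {"dx":0,"dy":0,"dz":-3.5,"twist":0,"hand":0.4},
    {"dx":0,"dy":0,"dz":0,"twist":0,"hand":-1},
    {"dx":0,"dy":0,"dz":0,"twist":0,"hand":-1},
    {"dx":0,"dy":0,"dz":0,"twist":0,"hand":-1},
    {"dx":0,"dy":0,"dz":0,"twist":0,"hand":-1},
    {"dx":0,"dy":0,"dz":0,"twist":0,"hand":-1},
    {"dx":0,"dy":0,"dz":0,"twist":0,"hand":-1},
  ],
  squeeze=40,
)

```text
t: 10.08
tcp_pos: [468.9, 214.3, 7.0]
tool_rot: [-0.304, 3.124, 0.002]
ft_force: [0.2, -1.3, 5.4]
gripper_width: 0.434
```

Request:
arm_command(
  rows=[
    {"dx":0,"dy":0,"dz":3,"twist":0,"hand":-1},
    {"dx":0,"dy":0,"dz":5,"twist":0,"hand":-1},
    {"dx":0,"dy":0,"dz":8,"twist":0,"hand":-1},
    {"dx":0,"dy":0,"dz":10,"twist":0,"hand":-1},
    {"dx":0,"dy":0,"dz":10,"twist":0,"hand":-1},
    {"dx":0,"dy":0,"dz":10,"twist":0,"hand":-1},
    {"dx":0,"dy":0,"dz":10,"twist":0,"hand":-1},
    {"dx":0,"dy":0,"dz":4,"twist":0,"hand":-1},
  ],
)

```text
t: 10.75
tcp_pos: [468.8, 213.7, 67.8]
tool_rot: [-0.303, 3.124, 0.002]
ft_force: [-0.4, -0.3, -0.1]
gripper_width: 0.437
```

```bash
python3 - <<'E'
from h import *
s=manip.observe();print(s['tcp_pos'],s['ft_force'])
c=snap('wrist','wrist6')
E
```

```text
[468.7624836  213.73757606  67.81863996] [-0.38741416 -0.2661467  -0.1325249 ]
```

View pics/wrist6.png

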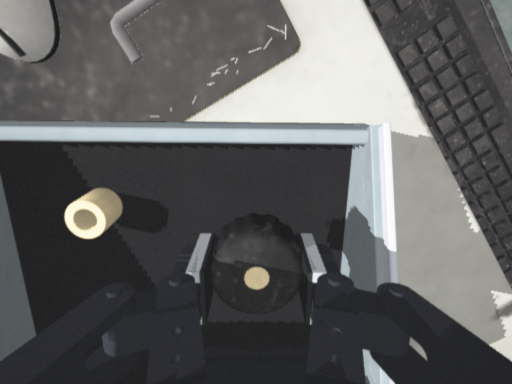

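The knob is held upright at (257,262) and lifted 60 mm. I'll raise it and carry it to the tray at (472.5, -90).

Request:
arm_command(
  rows=[
    {"dx":0,"dy":0,"dz":20,"twist":0,"hand":-1},
    {"dx":0,"dy":0,"dz":30,"twist":0,"hand":-1},
    {"dx":0,"dy":0,"dz":30,"twist":0,"hand":-1},
    {"dx":0,"dy":-10,"dz":15,"twist":0,"hand":-1},
    {"dx":0,"dy":-25,"dz":0,"twist":0,"hand":-1},
    {"dx":0,"dy":-30,"dz":0,"twist":0,"hand":-1},
    {"dx":0,"dy":-30,"dz":0,"twist":0,"hand":-1},
    {"dx":0,"dy":-30,"dz":0,"twist":0,"hand":-1},
  ],
)

```text
t: 11.47
tcp_pos: [467.5, 87.1, 160.8]
tool_rot: [0.305, -3.127, 0.0]
ft_force: [0.6, -0.8, -0.5]
gripper_width: 0.434
```

Request:
arm_command(
  rows=[
    {"dx":1,"dy":-30,"dz":0,"twist":0,"hand":-1},
    {"dx":1,"dy":-30,"dz":0,"twist":0,"hand":-1},
    {"dx":1,"dy":-30,"dz":0,"twist":0,"hand":-1},
    {"dx":1,"dy":-30,"dz":0,"twist":0,"hand":-1},
    {"dx":0,"dy":-30,"dz":0,"twist":0,"hand":-1},
    {"dx":0,"dy":-20,"dz":-10,"twist":0,"hand":-1},
    {"dx":0,"dy":-9,"dz":-20,"twist":0,"hand":-1},
    {"dx":0,"dy":0,"dz":-20,"twist":0,"hand":-1},
  ],
)

```text
t: 12.13
tcp_pos: [472.1, -94.6, 110.7]
tool_rot: [-0.294, 3.126, -0.004]
ft_force: [1.0, -0.5, 0.0]
gripper_width: 0.433
```

```bash
python3 - <<'E'
from h import *
s=manip.observe();print(s['tcp_pos'],s['ft_force'],s['gripper_width'])
c=snap('wrist','wrist7')
E
```

```text
[472.07785369 -94.60110695 110.69438227] [ 1.00914306 -0.49978549  0.01662928] 0.43332099710960514
```

View pics/wrist7.png

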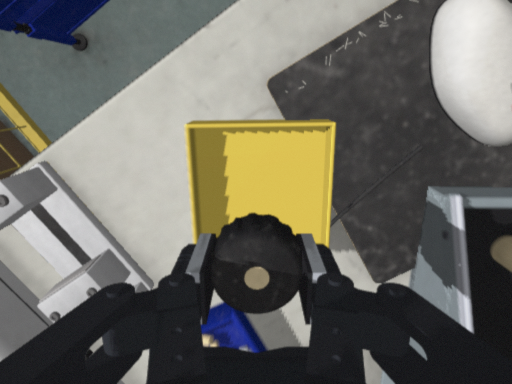

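Request:
arm_command(
  rows=[
    {"dx":0,"dy":3,"dz":-18,"twist":0,"hand":-1},
    {"dx":0,"dy":0,"dz":-20,"twist":0,"hand":-1},
    {"dx":0,"dy":0,"dz":-20,"twist":0,"hand":-1},
    {"dx":0,"dy":0,"dz":-16,"twist":0,"hand":-1},
    {"dx":0,"dy":0,"dz":-10,"twist":0,"hand":-1},
    {"dx":0,"dy":0,"dz":-6,"twist":0,"hand":-1},
    {"dx":0,"dy":0,"dz":0,"twist":0,"hand":-1},
    {"dx":0,"dy":0,"dz":0,"twist":0,"hand":-1},
  ],
)

```text
t: 12.85
tcp_pos: [472.2, -87.6, 21.2]
tool_rot: [-0.304, 3.126, -0.0]
ft_force: [-0.0, 0.6, -0.2]
gripper_width: 0.437
```

Request:
arm_command(
  rows=[
    {"dx":0,"dy":0,"dz":-4,"twist":0,"hand":-1},
    {"dx":0,"dy":0,"dz":-3,"twist":0,"hand":-1},
    {"dx":0,"dy":0,"dz":-3,"twist":0,"hand":-1},
    {"dx":0,"dy":0,"dz":-2,"twist":0,"hand":-1},
    {"dx":0,"dy":0,"dz":-1,"twist":0,"hand":-1},
    {"dx":0,"dy":0,"dz":0,"twist":0,"hand":-1},
    {"dx":0,"dy":0,"dz":0,"twist":0,"hand":-1},
    {"dx":0,"dy":0,"dz":0,"twist":0,"hand":-1},
  ],
)

```text
t: 13.52
tcp_pos: [472.0, -87.7, 7.9]
tool_rot: [-0.304, 3.127, -0.0]
ft_force: [-0.4, -0.1, -0.3]
gripper_width: 0.435
```

Request:
arm_command(
  rows=[
    {"dx":0,"dy":0,"dz":-1,"twist":0,"hand":-1},
    {"dx":0,"dy":0,"dz":-0.7,"twist":0,"hand":-1},
    {"dx":0,"dy":0,"dz":0,"twist":0,"hand":-1},
    {"dx":0,"dy":0,"dz":0,"twist":0,"hand":0.2},
    {"dx":0,"dy":0,"dz":0,"twist":0,"hand":0.3},
    {"dx":0,"dy":0,"dz":0,"twist":0,"hand":0.3},
    {"dx":0,"dy":0,"dz":0,"twist":0,"hand":0.3},
    {"dx":0,"dy":0,"dz":0,"twist":0,"hand":0.3},
  ],
)

```text
t: 14.18
tcp_pos: [471.9, -87.7, 6.1]
tool_rot: [-0.304, 3.127, -0.0]
ft_force: [0.1, 1.1, 0.1]
gripper_width: 0.65
```

Request:
arm_command(
  rows=[
    {"dx":0,"dy":0,"dz":5,"twist":0,"hand":0.3},
    {"dx":0,"dy":0,"dz":10,"twist":0,"hand":0.3},
    {"dx":0,"dy":0,"dz":20,"twist":0,"hand":0.3},
    {"dx":0,"dy":0,"dz":25,"twist":0,"hand":0.3},
    {"dx":0,"dy":0,"dz":30,"twist":0,"hand":0.3},
    {"dx":0,"dy":0,"dz":30,"twist":0,"hand":0.3},
    {"dx":0,"dy":0,"dz":30,"twist":0,"hand":0.3},
    {"dx":0,"dy":0,"dz":10,"twist":0,"hand":0.3},
  ],
)

```text
t: 14.85
tcp_pos: [474.0, -88.0, 171.1]
tool_rot: [-0.302, 3.119, -0.003]
ft_force: [0.3, -0.3, 0.4]
gripper_width: 0.647
```

```bash
python3 - <<'E'
from seg import *
s=manip.observe();print(s['tcp_pos'],s['ft_force'],s['gripper_width'])
c=snap('wrist','wrist8');P=cloud(c);snap('scene','scene8');seg('scene8')
q=P.reshape(-1,3);q=q[(np.hypot(q[:,0]-472,q[:,1]+88)<40)&(q[:,2]>28)&(q[:,2]<45)];print(cv2.minEnclosingCircle(q[:,:2].astype(np.float32)),np.percentile(q[:,2],[5,50,95]),len(q))
E
```

```text
[473.98959832 -88.03209331 171.13809652] [ 0.33409596 -0.32541509  0.40002175] 0.647422705765036
scene8 red [184 193  26  45 341] 340 med [555. 186. 165.]
  top ((557.752685546875, 180.6029815673828), (11.351744651794434, 96.1443099975586), 10.603333473205566) 165.04405864771692 [154.93610376 167.75282719]
scene8 red [112 203   8  24 137] 137 med [794. 190.  21.]
  top ((794.119384765625, 189.12557983398438), (15.580387115478516, 63.80482482910156), 42.992347717285156) 21.40543915673566 [14.94417976 24.7519987 ]
scene8 amber [ 121  167   99  106 4580] 4566 med [616. 210. 135.]
  plane [ 4.49300247e-01  8.24497291e-02 -1.58558313e+02] slope 24.55104663914739 uphill 10.398482926281607
   ((609.3467407226562, 189.08624267578125), (107.43156433105469, 189.5786590576172), 10.57429027557373)
scene8 yel [ 273  164   53   45 1431] 1429 med [473. -86.  10.]
  rim ((472.9774169921875, -90.6845932006836), (103.4812240600586, 106.28490447998047), 11.85571575164795)
((469.9651794433594, -88.45259857177734), 19.694116592407227) [30.30144143 32.71542732 34.07362528] 1434
```

View pics/wrist8.png

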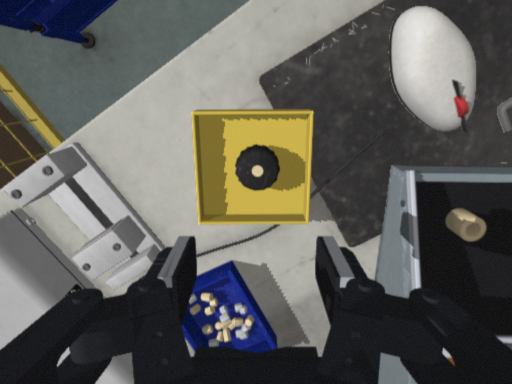

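View pics/scene8.png

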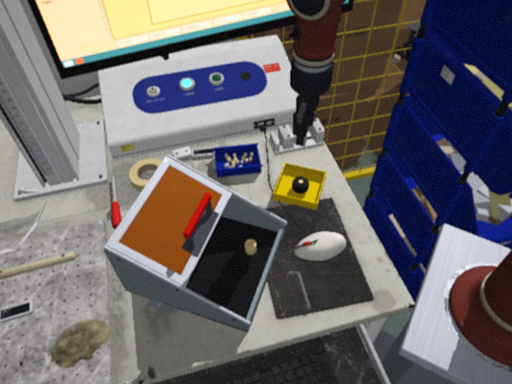

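The knob is upright in the tray at wrist (258,167), with its top at about z = 33. The sash is still up and the bush is where it was at scene (250,246). The gripper is clear of everything, so I'm handing in.

```bash
python3 -c "
from bench import manip
print(manip.hand_in())"
```

```text
the job is handed in; nothing more can be done
None
```

I pushed the amber sash up by its handle and let go, and it stayed up. I then took the black knob out of the box, set it in the yellow tray and handed the job in at about 15 s of the 54 s allowed. No verdict was reported.

**Last checks:**
- **Sash:** the handle still stood at about (557, 180, 165) mm after the transfer. That is about 128 mm of travel, just below the 130 mm stop and well above the 90 mm holding point.
- **Knob:** it stands upright within 3 mm of the tray centre, with its top at z about 33 mm (7 mm floor plus its 26 mm height).
- **Bush:** it looks unmoved in the box, at scene pixel (250,246) before and after; its final position was checked only by eye.
- **Forces and clearance:** the highest wrist force reported at the end of a move was about 11 N. The arm ended about 170 mm above the tray, touching nothing.

**Disagreement:** the two cameras differed by up to about 2 mm on the knob's position and about 7 mm on the bush's, the latter because the bush was seen partly from the side. The colour search found nothing in the side camera, so I used that view only by eye.

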